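# Lock a loose clevis pin with a spring cotter

### The job

The clevis pin on the linkage stand is not yet secured: pull the spring cotter out of the drilled wooden block, feel for the cross hole near the pin's free end, and push the cotter's straight leg down through it until its bow snaps over the pin, then let go and leave it there. Press gently: a firm finger push is plenty and over 35 N between cotter and pin spoils the job; where the leg meets solid steel it is not over the hole, so do not force it. Leave the other two pins in the block and the flange where they are.

Things in the scene. Friction and masses are not known exactly. Their poses are not given: they have to be found in the camera images.
- clip: Spring cotter (R-clip) of 6 mm steel wire, 75 g, flat in its own x-z plane, standing leg down in a block hole, a few degrees loose. Straight leg along its -z; double coil on top, 30 mm across, 13 mm thick along its y: grip across that. The springy bow hangs from the coil on the leg's +x side. Origin: on the leg's axis, level with the coil's centre. Extends 15 mm above it; x -3 to 27 mm.
- leg_tip (a point): Rounded lower end of the cotter's 6 mm leg, 115 mm below the clip's origin on its z axis. Axes as the clip.
- coil (a point): Centre of the cotter's coil, the place to grip: 12 mm along the clip's +x from its origin. Axes as the clip.
- seat (a point): Point on the leg's axis 50 mm below the clip's origin, level with the bow's bulge, which fits half round the 24 mm pin. It lies on the pin's axis when the cotter is home; pushed 1 to 3 mm deeper, the bow's upper shoulder lands on the pin and resistance climbs steeply. The bow's flared end is 81 mm below the origin. Axes as the clip.
- bow (a joint): How far the bow is sprung open, rad (hinge at the coil's centre, 8 N m/rad); noise about 0.01. Near 0 at rest; rises to between 0.03 and 0.07 as the flared end is pushed over the pin's side, back below 0.02 when it has snapped over. The flare meets the pin with the seat point 18 to 25 mm above the pin's axis and snaps over 10 to 3 mm above it; the push needed is below 20 N.
- block: Fixed wooden kit block 190 (x) x 50 (y) x 50 (z) mm, origin under its centre. Three 7.6 mm holes, 30 mm deep, in its top at x = -60, 0 and +60 mm on its centre line: one holds the cotter, the others two plain pins (which is where changes). The cotter's flat plane lies along the block's x axis, bow to +x.
- stand: Fixed linkage stand, origin under its 12 mm base plate (x -50 to 160, y -90 to 45 mm). Steel fork at x = 0: two lugs 44 mm wide, tops 115 mm high, outer face of the nearer at y = +5. Actuator along +x behind it (x 60 to 157, y -51 to 5, up to 123 mm high). The 24 mm clevis pin lies level along y at x = 0, axis 95 mm up; its free end sticks out on +y. z up.
- hole (a point): Mouth of the pin's vertical cross hole (8 mm square, right through) if the pin stood right back: top line of the pin, stand x = 0, y = 22, z = 107 mm. CAUTION: fixed to the stand, but the unsecured pin stands further out by an unknown amount: the real hole is 3 to 17 mm from here along stand +y (x is true); look or feel. Pin end 13 mm past the hole. Pin slides only above 8 N. Axes as the stand.
- pin_axis (a point): Point on the clevis pin's axis straight below hole (12 mm lower). Axes as the stand.
- dowel: Plain steel pin with an 18 mm wide cylindrical head, in another hole of the block, top 44 mm above the block; origin at its lower end. To be left alone.
- eyepin: Straight steel pin of 6 mm wire with a 28 mm ring eye, in the third hole of the block, top 60 mm above the block; origin at its lower end. To be left alone.
- flange: Loose dark steel flange, 92 mm across and 58 mm high, with a brass coil spring on its stem, on the table beyond the block and the stand; origin under its centre. To be left alone.
Mind the look-alikes: they are no part of the job. What is shaped like the clip but blue is not meant.

How it is judged:
By the outcome, as a careful person would: the job done as asked, in the order asked, and still so for the second after the job is handed in, with the robot touching nothing.
It also fails if it takes over 64 s, if anything falls off the work surface, if the arm or the gripper's body presses on something with over 40 N, if the wrist force passes 120 N, or if a joint passes its speed limit or range.

### The arm

A 6-joint arm with a two-finger parallel gripper is mounted at the origin on the work surface. World frame = base frame: x ahead of the robot, y to its left, z up, the work surface at z = 0. Lengths are in m, angles in rad, forces in N, time in s.
With the tool pointing down it reaches from about 0.35 to 1 m from the base axis. Payload 7.1 kg.
Tool frame: the origin (TCP) lies at the very end of the fingers, on their centre line; the grasp point (between the pads) lies 19 mm behind it; z points along the fingers, y is the direction in which the jaws open and shut (so a half turn about z gives the same grasp; the last joint's range is limited). The gripper opens to 85 mm and grips with 20 to 120 N. Pads are 22 mm wide; open, the fingers measure 114 mm over their backs; the gripper's body (76 mm by 85 mm) begins 54 mm behind the grasp point. The pads swing forward as they close: fully open they stand 13 mm farther back than shut.
Start: joints at [1.19, 0.423, 1.63, -0, 1.089, -0.019], TCP at [0.221, 0.585, 0.231] pointing down, gripper open.
Joint ranges: [-3, 3], [-0.9, 2.11], [0.09, 2.58], [-1.31, 4.45], [0.11, 2.69], [-2.54, 2.54]. Speed limits (rad/s): [2.39, 2.39, 3.01, 3.14, 3.14, 3.14].

### API

Orientations are given as a unit quaternion [x, y, z, w].
In Python, from rig import get_obs, capture, close_job gives the robot as it stands.
- The arm moves only by the tool servo_tool, never from a script. Its argument "plan" is a list of rows, each a list of 7 numbers: the shift along the tool's x, y, z in m, then the turn, a rotation vector about the tool's x, y, z in degrees, then the opening, from 0 (shut) to 1 (fully open). In form: [[dx, dy, dz, ax, ay, az, grip], ...]. A call has 1 to 12 rows; each row shifts and turns the commanded pose from where the row before left it, along the tool's axes as they then stand; what a row does not reach is not made up. A row lasts 1/8 s, in which the tool goes at most 62.5 mm and 10.7 degrees, less where a joint would pass 70% of its speed; a pose out of reach is approached as far as the arm can. A call with a gripper value outside its range is refused whole. The fingers move at their own pace and stop on an object; the grip force is fixed at half the most. Time passes only in rows, so rows that do not move let the fingers close. It gives the time, the measured TCP pose, the force and the opening at its end, in the units of the state.
- get_obs(): the state, without advancing time (a new reading comes with each control period).
- capture(name): name is "side" or "top"; returns a dict with "color" (400x640x3 uint8, red, green, blue), "depth" (400x640 float32, m along the optical axis (not along the pixel's ray), 0 where there is no reading), "intrinsics" (3x3 intrinsics, pixels), "pose" (4x4, takes a point from camera to world coordinates). Camera axes: x right, y up, looking along -z (the intrinsics and any distortion apply to the point x, -y, -z); pixel columns grow to the right and rows downward; lengths in m; the calibration is good to about 2 mm. A picture is of the moment at which its call begins.
- close_job(): hands the job in, once; it reports no verdict.
The state is a dict: "t": time; "joints": joint angles; "joint_vel": joint speeds; "tau": joint torques, N m; "tool_pos": TCP position; "tool_rot": TCP orientation; "force": force on the tool from outside, world axes, zero at the start; "moment": the same for the moment, N m; "opening": finger opening in m.
Only numpy, scipy, OpenCV 4.12 (cv2) and the standard library are available. Lean on these libraries where they do the work, as an engineer would, in place of code of your own. Each camera call takes 0.05 s, during which the arm holds its last target. There are 200 camera calls.

## Working session

There is one attempt and no reset: what is moved stays moved. The work goes in short steps, Python scripts to look and compute and a tool call to move; the robot and the scene stay as the last step left them, time stands still between calls to the robot, and variables do not carry over. Pictures are saved under pics/ and viewed, about 8 in all and at most 12, crops included, and the job is handed in when it is done.

Besides the shell and the picture viewer there is one more tool, called after "Emit:" in YAML: its name, and indented under it one key for each argument. servo_tool: Moves the arm, as the interface text tells. Its arguments: {"type":"object","properties":{"plan":{"type":"array","items":{"type":"array","items":{"type":"number"}}}},"required":["plan"]}

```bash
mkdir -p pics; ls; python3 - <<'E'
from rig import *
import cv2,pickle,numpy as np
print(get_obs())
d={n:capture(n) for n in("side","top")}
pickle.dump(d,open("c0.pkl","wb"))
for n in d:
    cv2.imwrite(f"pics/{n}0.png",d[n]["color"][...,::-1]); print(n,d[n]["intrinsics"],d[n]["pose"],d[n].keys())
E
```

```text
pics
{'t': 0.0, 'joints': array([ 1.19001265e+00,  4.23891071e-01,  1.63075638e+00,  1.21510512e-05,
        1.08858036e+00, -1.89576628e-02]), 'joint_vel': array([-0.00030286,  0.00135786,  0.00100498,  0.0006278 , -0.00015918,
        0.00130366]), 'tau': array([ 1.57459443e-03, -5.57386208e+01, -2.81744134e+01,  5.27417069e-05,
        7.31744556e-03,  5.53953086e-06]), 'tool_pos': array([0.22097023, 0.5840099 , 0.23048825]), 'tool_rot': array([ 1.79930468e-01,  9.83678991e-01, -8.00233510e-04, -1.67597330e-04]), 'force': array([-0.30763535, -0.69938014, -0.40190497]), 'moment': array([-0.00164288,  0.01745755,  0.02937724]), 'opening': 0.08545094141612236}
side [[498.16084215   0.         326.21648534]
 [  0.         498.16084215 199.50638507]
 [  0.           0.           1.        ]] [[ 0.91342406  0.21902416 -0.34305233  0.21096865]
 [-0.40667855  0.52510969 -0.74757767 -0.65516929]
 [ 0.01640253  0.82236746  0.56872025  0.64287996]
 [ 0.          0.          0.          1.        ]] dict_keys(['color', 'depth', 'intrinsics', 'pose'])
top [[498.70546664   0.         314.16253542]
 [  0.         498.70546664 191.23155597]
 [  0.           0.           1.        ]] [[ 1.95224197e-02  9.85547721e-01 -1.68269321e-01  3.81843513e-01]
 [-9.99809406e-01  1.92164149e-02 -3.44688514e-03  7.27810369e-02]
 [-1.63536723e-04  1.68304541e-01  9.85735033e-01  1.09059698e+00]
 [ 0.00000000e+00  0.00000000e+00  0.00000000e+00  1.00000000e+00]] dict_keys(['color', 'depth', 'intrinsics', 'pose'])
```

View pics/side0.png

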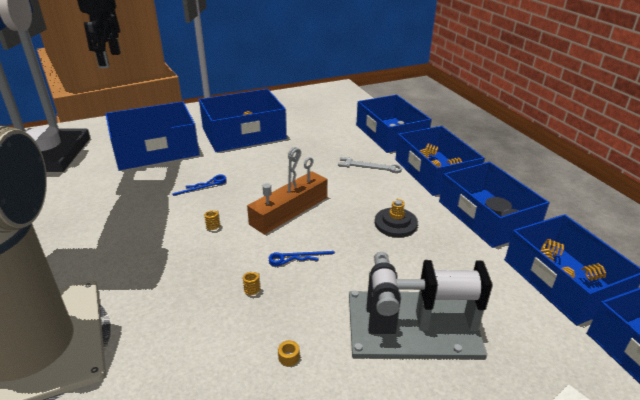

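View pics/top0.png

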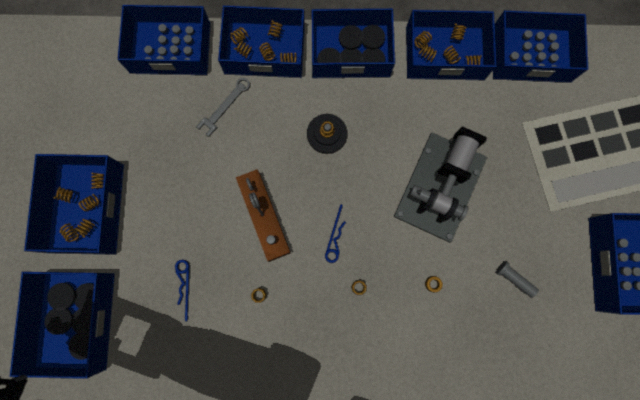

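```bash
python3 - <<'E'
import cv2,pickle,numpy as np
d=pickle.load(open("c0.pkl","rb"))
def crop(n,x,y,w,h,W,H): return cv2.resize(np.ascontiguousarray(d[n]["color"][y:y+h,x:x+w,::-1]),(W,H),interpolation=cv2.INTER_CUBIC)
a=np.vstack([np.hstack([crop("top",395,120,100,75*100//75+25,400,500)]) ])
a=np.hstack([crop("top",390,120,100,125,400,500),crop("top",230,160,80,100,400,500)])
b=np.hstack([crop("side",345,240,150,120,400,320),crop("side",240,140,100,80,400,320)])
cv2.imwrite("pics/z0.png",cv2.resize(a,(800,500))); cv2.imwrite("pics/z1.png",b)
E
```

```text
(no output)
```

View pics/z0.png

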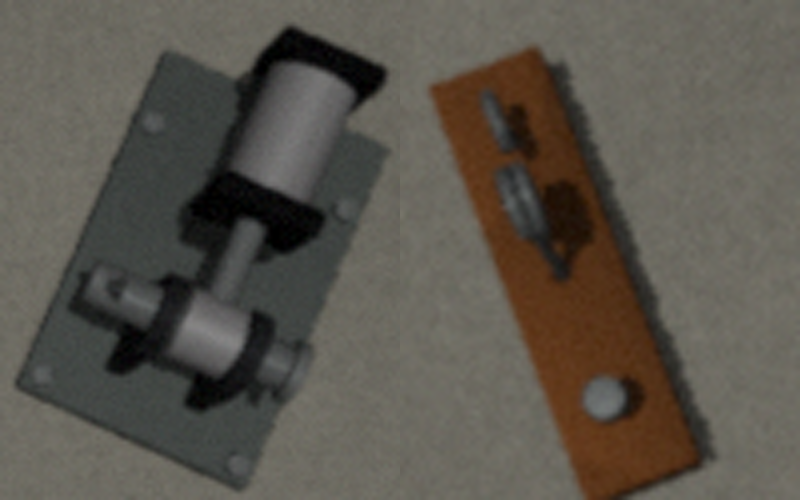

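View pics/z1.png

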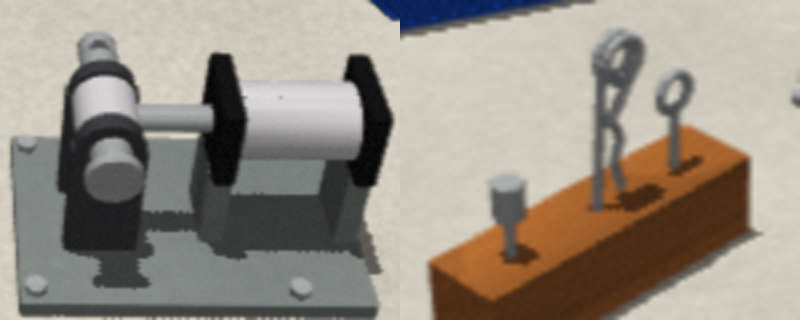

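```bash
cat > h.py <<'E'
import numpy as np,cv2,pickle
from scipy.spatial.transform import Rotation as R
def ray(c,u,v):
    K=c["intrinsics"];P=c["pose"]
    d=np.array([(u-K[0,2])/K[0,0],-(v-K[1,2])/K[1,1],-1.]);return P[:3,3],P[:3,:3]@d
def onz(c,u,v,z):
    o,d=ray(c,u,v);return o+d*(z-o[2])/d[2]
def proj(c,p):
    P=c["pose"];q=P[:3,:3].T@(np.asarray(p)-P[:3,3]);K=c["intrinsics"]
    return np.array([K[0,2]+K[0,0]*q[0]/-q[2],K[1,2]-K[1,1]*q[1]/-q[2]])
def tri(c1,p1,c2,p2):
    o1,d1=ray(c1,*p1);o2,d2=ray(c2,*p2);d1/=np.linalg.norm(d1);d2/=np.linalg.norm(d2)
    t=np.linalg.lstsq(np.c_[d1,-d2],o2-o1,rcond=None)[0]
    a,b=o1+d1*t[0],o2+d2*t[1];return (a+b)/2,np.linalg.norm(a-b)
def cloud(c):
    v,u=np.mgrid[:400,:640];K=c["intrinsics"];D=c["depth"]
    q=np.stack([(u-K[0,2])/K[0,0]*D,-(v-K[1,2])/K[1,1]*D,-D],-1)
    return q@c["pose"][:3,:3].T+c["pose"][:3,3]
E
python3 - <<'E'
from h import *
np.set_printoptions(precision=4,suppress=True)
d=pickle.load(open("c0.pkl","rb"));T,S=d["top"],d["side"]
for n,c in d.items():
    X=cloud(c);hsv=cv2.cvtColor(c["color"],cv2.COLOR_RGB2HSV)
    m=(hsv[...,0]<18)&(hsv[...,1]>110)&(abs(X[...,2]-.05)<.008)
    m&=(X[...,0]>.35)&(X[...,0]<.75)&(abs(X[...,1]-.17)<.15)
    m=cv2.morphologyEx(m.astype(np.uint8),cv2.MORPH_OPEN,np.ones((3,3)))
    vu=np.argwhere(m); xy=np.array([onz(c,u,v,.05)[:2] for v,u in vu]).astype(np.float32)
    r=cv2.minAreaRect(xy*1000);print(n,"block",len(vu),np.median(X[m>0][:,2]),r)
    m=(abs(X[...,2]-.012)<.006)&(X[...,0]>.4)&(X[...,0]<.85)&(X[...,1]<-.04)&(X[...,1]>-.33)
    m&=(hsv[...,2]<np.median(hsv[...,2])*.85)
    mm=cv2.morphologyEx(m.astype(np.uint8),cv2.MORPH_OPEN,np.ones((5,5)))
    vu=np.argwhere(mm);print(n,"plate",len(vu),np.median(X[mm>0][:,2]))
    xy=np.array([onz(c,u,v,.012)[:2] for v,u in vu]).astype(np.float32)
    print(cv2.minAreaRect(xy*1000),cv2.boxPoints(cv2.minAreaRect(xy*1000)))
    m=(X[...,2]>.06)&(abs(X[...,0]-.58)<.2)&(abs(X[...,1]+.15)<.16);print("table z",np.median(X[(abs(X[...,2])<.02)][:,2]))
print([onz(T,u,v,.012)[:2] for u,v in((431.25,132.5),(487.5,157.5),(450,242.5),(394.25,215.75))])
print("hole",onz(T,419.5,192,.107))
print("coil",tri(T,(254,200.6),S,(295,154.2)))
print("leg",onz(S,289.25,191.8,.05))
E
```

```text
side block 1225 0.049025777907496626 ((505.27508544921875, 177.77621459960938), (194.30368041992188, 57.39456558227539), 23.012948989868164)
side plate 1306 0.012019295624812243
((592.0115356445312, -223.85733032226562), (55.305912017822266, 165.13333129882812), 78.5517349243164) [[ 505.5989 -234.572 ]
 [ 667.4468 -267.3482]
 [ 678.4241 -213.1426]
 [ 516.5762 -180.3665]]
table z -0.00014601996148638774
top block 1836 0.050108197205410376 ((508.4161682128906, 184.48129272460938), (190.2408447265625, 50.05326461791992), 22.897743225097656)
top plate 3109 0.012368589540098451
((582.4756469726562, -201.5140380859375), (135.1104278564453, 210.8260498046875), 65.97650146484375) [[ 458.6912 -220.3027]
 [ 651.2551 -306.1324]
 [ 706.2601 -182.7254]
 [ 513.6962  -96.8957]]
table z 0.0006769735116824993
[array([ 0.7045, -0.183 ]), array([ 0.6494, -0.3066]), array([ 0.4596, -0.2185]), array([ 0.5153, -0.0987])]
hole [ 0.5523 -0.1345  0.107 ]
coil (array([0.5257, 0.1925, 0.1318]), np.float64(0.0019046666564471034))
leg [0.5075 0.181  0.05  ]
```

Emit:
servo_tool:
  plan:
    - [-0.042, -0.026, 0, 0, 0, 0, 1]
    - [-0.042, -0.026, 0, 0, 0, 0, 1]
    - [-0.042, -0.026, 0, 0, 0, 0, 1]
    - [-0.042, -0.026, 0, 0, 0, 0, 1]
    - [-0.042, -0.026, 0, 0, 0, 0, 1]
    - [-0.042, -0.026, 0, 0, 0, 0, 1]
    - [-0.042, -0.026, 0, 0, 0, 0, 1]
    - [-0.042, -0.026, 0, 0, 0, 0, 1]
    - [-0.042, -0.026, 0, 0, 0, 0, 1]
    - [-0.043, -0.027, 0, 0, 0, 0, 1]

```text
t: 1.35
tool_pos: [0.5232, 0.19, 0.2311]
tool_rot: [0.18, 0.984, -0.0, -0.0]
force: [0.1, 1.1, -0.2]
opening: 0.0854
```

Emit:
servo_tool:
  plan:
    - [0, 0, 0, 0, 0, -9, 0.6]
    - [0, 0, 0, 0, 0, -9, 0.6]
    - [0, 0, 0, 0, 0, -9, 0.6]
    - [0, 0, 0, 0, 0, -9, 0.6]
    - [0, 0, 0, 0, 0, -7.6, 0.6]
    - [0, 0, 0, 0, 0, 0, 0.6]

```text
t: 2.1
tool_pos: [0.5223, 0.1913, 0.231]
tool_rot: [-0.198, 0.98, -0.0, -0.0]
force: [-0.9, 1.2, -0.1]
opening: 0.0512
```

```bash
python3 - <<'E'
from h import *
np.set_printoptions(precision=4,suppress=True)
d=pickle.load(open("c0.pkl","rb"))
b=np.array([.5084,.1845]);y=np.radians(22.9);ex=np.array([np.cos(y),np.sin(y)]);ey=np.array([-ex[1],ex[0]])
for n,c in d.items():
    X=cloud(c);L=np.stack([(X[...,:2]-b)@ex,(X[...,:2]-b)@ey,X[...,2]],-1)
    m=(abs(L[...,0]-.01)<.035)&(abs(L[...,1])<.03)&(L[...,2]>.058)&(L[...,2]<.17)
    P=L[m]*1000;print(n,len(P))
    for z in range(60,165,10):
        q=P[abs(P[:,2]-z)<5]
        if len(q):print(z,len(q),"x",q[:,0].min(),q[:,0].max(),"y",q[:,1].min(),np.median(q[:,1]),q[:,1].max())
s=np.array([.5414,-.1586]);y=np.radians(-24.02);ex=np.array([np.cos(y),np.sin(y)]);ey=np.array([-ex[1],ex[0]])
for n,c in d.items():
    X=cloud(c);L=np.stack([(X[...,:2]-s)@ex,(X[...,:2]-s)@ey,X[...,2]],-1)
    m=(abs(L[...,0])<.016)&(L[...,1]>.007)&(L[...,1]<.06)&(L[...,2]>.08)&(L[...,2]<.12)
    P=L[m]*1000;print(n,len(P))
    for yy in range(8,52,4):
        q=P[abs(P[:,1]-yy)<2]
        if len(q):print(yy,len(q),"x",q[:,0].min(),q[:,0].max(),"z",q[:,2].max())
E
```

```text
side 299
60 14 x -3.12387486379523 16.02811117960747 y -3.614112038890881 -0.8503020163172744 1.772183229491587
70 23 x -3.1284332688417873 16.82477378915387 y -4.986021356760522 -1.454106408376474 2.7500459014675442
80 24 x -1.8559894997939086 18.287254811596103 y -4.936580655674012 -1.1007424611482248 2.13800266133054
90 21 x -1.7681164400764355 17.064790550588945 y -4.338113292625937 -2.1898083486267774 1.374503760397135
100 30 x -0.4446494937999267 44.97262966439058 y -5.571189145135208 -1.1013867137105584 1.3572142558419653
110 30 x -0.7759971197959903 23.944158015475548 y -4.215408488062103 -1.627586050211226 2.487510280564307
120 37 x 1.46751955168293 25.65733744261572 y -7.151187539305289 -2.382771688696966 5.895325155166989
130 50 x 0.6872495149625758 33.72239236805677 y -8.433974304716996 -2.3113183588997543 5.7303437027795585
140 47 x 1.896852450245573 29.66830693724064 y -8.016939169337153 -3.585844599001873 5.40696756086694
150 23 x 9.806087936098233 25.57380252076469 y -6.121331839666618 -1.0114000062468274 5.459420802284683
top 134
60 2 x -0.9078240196966151 -0.6607519
[... 1483 characters left out ...]
107.14041843380595
40 12 x -11.165167088966987 7.762974243260679 z 106.16819725281157
top 208
8 17 x -11.504592098314554 11.977195500757816 z 109.37584234917064
12 25 x -10.899612615436318 11.96658130919044 z 110.95807948420166
16 22 x -11.115759517977935 10.276536607457176 z 111.62407555269316
20 25 x -11.21528107770652 11.00726389535002 z 110.56648496601574
24 26 x -11.034951112467718 11.130532964637034 z 110.05441752207301
28 24 x -11.478796634738167 11.791925175473025 z 108.27707414857623
32 18 x -11.217992957989935 10.487885027970131 z 109.39629464158274
36 23 x -10.832457223726783 10.51635277332029 z 108.21900017349418
40 28 x -11.173981017505703 11.002111153695493 z 110.17121518923612
```

Emit:
servo_tool:
  plan:
    - [0, -0.0014, 0.02, 0, 0, 0, 0.6]
    - [0, 0, 0.025, 0, 0, 0, 0.6]
    - [0, 0, 0.025, 0, 0, 0, 0.6]
    - [0, 0, 0.023, 0, 0, 0, 0.6]
    - [0, 0, 0.015, 0, 0, 0, 0.6]
    - [0, 0, 0.008, 0, 3.3, 0, 0.6]
    - [0, 0, 0, 0, 0, 0, 0.6]
    - [0, 0, 0, 0, 0, 0, 0.25]
    - [0, 0, 0, 0, 0, 0, 0]
    - [0, 0, 0, 0, 0, 0, 0]
    - [0, 0, 0, 0, 0, 0, 0]
    - [0, 0, 0, 0, 0, 0, 0]

```text
t: 3.6
tool_pos: [0.5231, 0.1905, 0.1157]
tool_rot: [-0.198, 0.98, -0.005, -0.028]
force: [-1.4, 4.0, 4.4]
opening: 0.0121
```

```bash
python3 - <<'E'
from rig import *
from h import *
print(get_obs())
s=capture("side");pickle.dump(s,open("c1.pkl","wb"))
a=cv2.resize(np.ascontiguousarray(s["color"][90:240,220:370,::-1]),(600,600),interpolation=cv2.INTER_CUBIC);cv2.imwrite("pics/g.png",a)
E
```

```text
{'t': 3.6, 'joints': array([ 0.32972439,  0.50685818,  1.8179694 , -0.00451147,  0.87376334,
       -1.63699916]), 'joint_vel': array([-0.00047467,  0.00110134, -0.00231606, -0.00055512,  0.00137461,
       -0.00066997]), 'tau': array([-2.26498336e+00, -5.12995362e+01, -2.06879711e+01, -1.22119021e+00,
       -2.70943958e-01, -4.70120937e-02]), 'tool_pos': array([0.52310769, 0.19049336, 0.11574751]), 'tool_rot': array([-0.19806029,  0.97977411, -0.00541669, -0.02802649]), 'force': array([-1.41402334,  3.97919599,  4.44942627]), 'moment': array([ 0.91424777,  0.57440093, -0.13744981]), 'opening': 0.01207432111411989}
```

View pics/g.png

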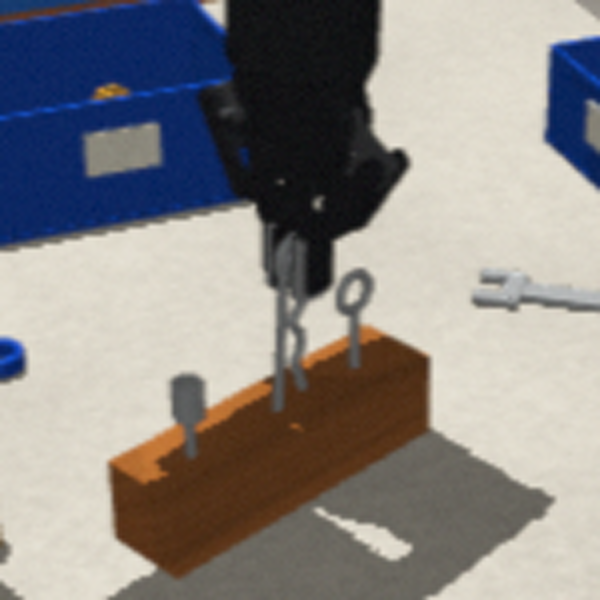

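Emit:
servo_tool:
  plan:
    - [0, 0, -0.004, 0, 0, 0, 0]
    - [0, 0, -0.006, 0, 0, 0, 0]
    - [0, 0, -0.008, 0, 0, 0, 0]
    - [0, 0, -0.01, 0, 0, 0, 0]
    - [0, 0, -0.015, 0, 0, 0, 0]
    - [0, 0, -0.03, 0, 0, 0, 0]
    - [0, 0, -0.035, 0, 0, 0, 0]
    - [0, 0, -0.022, 0, 0, 0, 0]
    - [0, 0, 0, 0, 0, 0, 0]

```text
t: 4.78
tool_pos: [0.5316, 0.1931, 0.2479]
tool_rot: [-0.198, 0.98, -0.006, -0.025]
force: [-1.3, 0.5, -0.7]
opening: 0.0121
```

```bash
cat >> h.py <<'E'
def look(c,o,tag):
    """clip cloud in tool frame -> slices"""
    p=np.array(o["tool_pos"]);r=R.from_quat(o["tool_rot"])
    L=(cloud(c)-p).reshape(-1,3)@r.as_matrix()*1000
    P=L[(abs(L[:,0])<28)&(abs(L[:,1])<14)&(L[:,2]>4)&(L[:,2]<105)]
    print(tag,len(P))
    for z in range(10,104,8):
        q=P[abs(P[:,2]-z)<4]
        if len(q):print(z,len(q),"x",q[:,0].min().round(1),q[:,0].max().round(1),"y",q[:,1].min().round(1),np.median(q[:,1]).round(1),q[:,1].max().round(1), "leg",np.median(q[q[:,0]>5][:,:2],0).round(1))
E
python3 - <<'E'
from rig import *
from h import *
o=get_obs();print(o["tool_pos"],o["tool_rot"],o["force"])
for n in("side","top"):
    c=capture(n);look(c,o,n);pickle.dump(c,open(f"c2{n}.pkl","wb"))
    if n=="side":
        u,v=proj(c,o["tool_pos"]).astype(int);print(u,v)
        cv2.imwrite("pics/l.png",cv2.resize(np.ascontiguousarray(c["color"][v-60:v+90,u-75:u+75,::-1]),(600,600),interpolation=cv2.INTER_CUBIC))
E
```

```text
[0.53161318 0.19309887 0.24788859] [-0.1981985   0.97981339 -0.00575157 -0.02549496] [-1.28535096  0.47828511 -0.73536106]
side 211
10 26 x -5.9 16.1 y -5.5 -2.0 2.1 leg [12.4 -2.3]
18 24 x 0.6 15.6 y -5.9 -2.4 1.0 leg [11.6 -2.4]
26 21 x -4.3 15.4 y -4.5 -2.4 0.1 leg [13.7 -2.7]
34 22 x -3.4 15.3 y -3.9 -2.6 1.1 leg [12.4 -2.4]
42 23 x -4.8 16.7 y -5.6 -2.6 2.2 leg [13.3 -3.1]
50 22 x -4.1 15.2 y -4.9 -2.7 1.4 leg [12.6 -2.8]
58 21 x -8.8 15.9 y -4.8 -1.8 1.0 leg [13.3 -1.8]
66 11 x 11.2 14.2 y -3.5 -1.3 1.2 leg [13.4 -1.3]
74 13 x 11.9 16.4 y -5.9 -2.5 3.2 leg [14.5 -2.5]
82 10 x 11.8 17.6 y -4.2 -2.5 2.0 leg [14.4 -2.5]
90 9 x 12.4 15.7 y -5.6 -3.3 -0.1 leg [14.5 -3.3]
98 5 x 11.0 14.1 y -2.0 -0.8 1.4 leg [12.9 -0.8]
296 101
top 0
```

View pics/l.png

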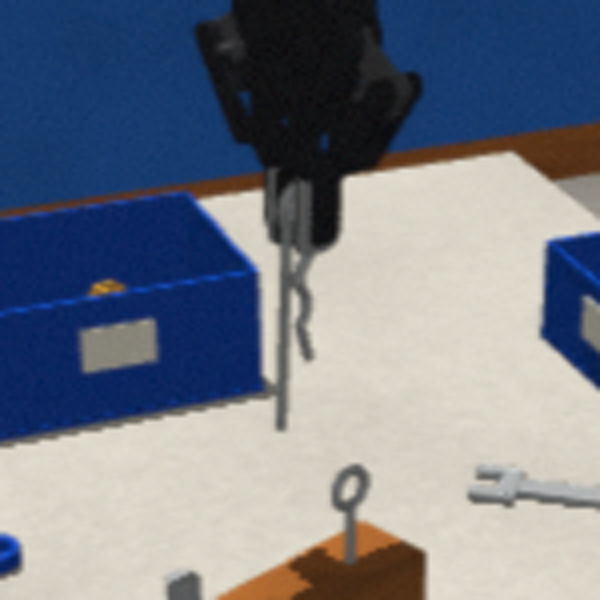

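Emit:
servo_tool:
  plan:
    - [0, 0, 0, 0, -4.2, 0, 0]
    - [0, 0, 0, 0, 0, 9.4, 0]
    - [0, 0, 0, 0, 0, 9.4, 0]
    - [0, 0, 0, 0, 0, 9.4, 0]
    - [0, 0, 0, 0, 0, 9.4, 0]
    - [0, 0, 0, 0, 0, 9.3, 0]
    - [0, 0, 0, 0, 0, 0, 0]

```text
t: 5.75
tool_pos: [0.5293, 0.1927, 0.2438]
tool_rot: [0.207, 0.978, 0.004, 0.006]
force: [0.1, 0.0, 0.2]
opening: 0.0119
```

Emit:
servo_tool:
  plan:
    - [-0.016, -0.029, 0, 0, 0, 0, 0]
    - [-0.0215, -0.038, 0, 0, 0, 0, 0]
    - [-0.0215, -0.038, 0, 0, 0, 0, 0]
    - [-0.0215, -0.038, 0, 0, 0, 0, 0]
    - [-0.0215, -0.038, 0, 0, 0, 0, 0]
    - [-0.0215, -0.038, 0, 0, 0, 0, 0]
    - [-0.0215, -0.038, 0, 0, 0, 0, 0]
    - [-0.02, -0.033, 0, 0, 0, 0, 0]
    - [0, 0, 0, 0, 0, 0, 0]
    - [0, 0, 0, 0, 0, 0, 0]

```text
t: 7.0
tool_pos: [0.562, -0.1387, 0.2429]
tool_rot: [0.207, 0.978, 0.005, 0.006]
force: [-1.0, -0.5, -1.0]
opening: 0.0123
```

```bash
python3 - <<'E'
from rig import *
from h import *
np.set_printoptions(precision=4,suppress=True)
o=get_obs();print(o["t"],o["tool_pos"],o["tool_rot"],o["force"],o["moment"])
ims=[]
for n in("side","top"):
    c=capture(n);look(c,o,n);pickle.dump(c,open(f"c3{n}.pkl","wb"))
    u,v=(proj(c,o["tool_pos"]-[0,0,.07])).astype(int);print(n,u,v)
    ims.append(cv2.resize(np.ascontiguousarray(c["color"][v-50:v+50,u-40:u+40,::-1]),(400,500),interpolation=cv2.INTER_CUBIC))
cv2.imwrite("pics/s.png",np.hstack(ims))
E
```

```text
7.0 [ 0.562  -0.1387  0.2429] [0.2074 0.9782 0.0046 0.0057] [-0.9781 -0.4736 -1.0317] [ 0.0371 -0.039  -0.0448]
side 320
10 34 x -4.9 12.7 y -5.7 -3.2 1.1 leg [10.9 -3.1]
18 42 x -3.4 13.3 y -5.1 -3.0 -0.1 leg [ 9.3 -2.8]
26 35 x -5.5 12.9 y -5.2 -3.2 0.6 leg [11.2 -3.2]
34 38 x -7.6 13.5 y -6.1 -2.8 0.4 leg [10.8 -3. ]
42 36 x -3.9 13.1 y -5.5 -3.1 -0.4 leg [11.4 -3.1]
50 36 x -6.4 13.7 y -6.1 -3.1 -0.1 leg [10.8 -3.2]
58 30 x -8.7 13.3 y -5.9 -2.7 0.4 leg [11.8 -3. ]
66 19 x -7.1 12.9 y -5.3 -2.8 -0.6 leg [10.7 -2.9]
74 14 x 9.0 13.7 y -5.2 -2.9 -0.4 leg [12.1 -2.9]
82 16 x 8.4 13.3 y -4.8 -3.0 -0.3 leg [11.5 -3. ]
90 14 x 9.0 14.2 y -4.5 -3.0 -0.4 leg [11.7 -3. ]
98 4 x 9.0 13.4 y -3.0 -2.4 -0.2 leg [11.3 -2.4]
side 392 224
top 55
10 6 x 9.6 12.7 y -2.0 1.0 2.6 leg [11.7  1. ]
18 4 x 4.9 12.3 y -1.0 2.0 2.8 leg [12.1  2. ]
26 4 x 9.2 12.6 y 0.3 2.0 3.1 leg [11.4  2. ]
34 7 x -0.6 12.4 y -1.9 1.1 3.3 leg [11.5  1.8]
42 9 x -2.7 12.7 y -2.4 0.9 3.3 leg [11.8  0.1]
50 5 x 10.8 12.7 y -0.8 1.9 2.7 leg [12.3  1.9]
58 6 x -5.9 13.4 y -1.0 2.2 3.3 leg [12.6  1.6]
66 3 x 11.4 13.2 y 1.5 2.3 3.4 leg [11.7  2.3]
74 5 x 11.7 13.2 y -0.3 2.1 3.2 leg [13.   2.1]
82 1 x 12.8 12.8 y -1.0 -1.0 -1.0 leg [12.8 -1. ]
90 4 x 9.2 12.5 y 0.1 2.0 3.1 leg [12.  2.]
top 429 181
```

View pics/s.png

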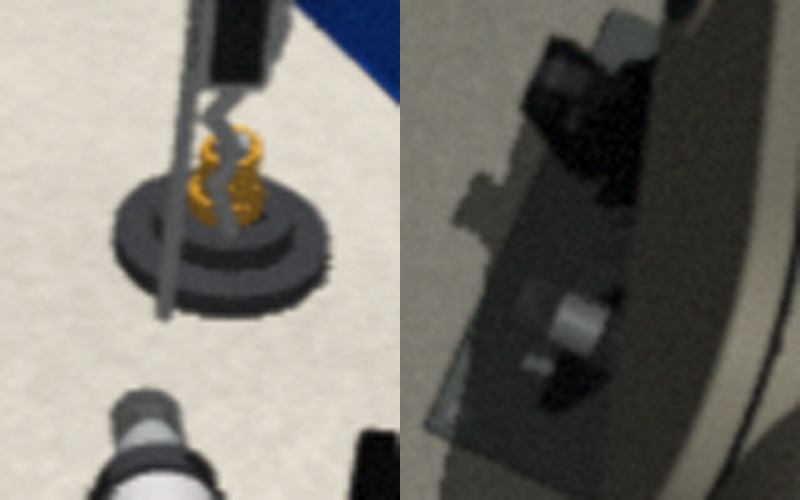

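```bash
python3 - <<'E'
from h import *
np.set_printoptions(precision=4,suppress=True,linewidth=200)
d=pickle.load(open("c0.pkl","rb"))
s=np.array([.5414,-.1586]);y=np.radians(-24.02);ex=np.array([np.cos(y),np.sin(y)]);ey=np.array([-ex[1],ex[0]])
ys=np.arange(8,50,1.)
out=[]
for n in d:
    c=d[n];g=cv2.cvtColor(c["color"],cv2.COLOR_RGB2GRAY)
    uv=lambda x,yy:proj(c,np.r_[s+ex*x/1000+ey*yy/1000,.107])
    xs=np.arange(-16,17,1.)
    M=np.array([[uv(x,yy) for yy in ys] for x in xs]).astype(np.float32)
    im=cv2.remap(g,M[...,0],M[...,1],cv2.INTER_CUBIC)
    out.append(cv2.resize(im,None,fx=9,fy=9,interpolation=cv2.INTER_CUBIC))
    print(n)
    for x0 in(-4,-2,0,2,4):print(x0,im[int(x0+16)-1:int(x0+16)+2].mean(0).astype(int))
cv2.imwrite("pics/h.png",np.vstack(out))
o=[.562,-.1387,.2429];r=R.from_quat([.2074,.9782,.0046,.0057]).as_matrix()
c=pickle.load(open("c3side.pkl","rb"))
for uv in((385,237.6),(388.8,205)):
    p0,dd=ray(c,*uv);q0=r.T@(p0-o);qd=r.T@dd;q=q0-qd*q0[1]/qd[1];w=r@q+o
    print("leg pt tool",q*1000,"stand",((w[:2]-s)@ex)*1000,((w[:2]-s)@ey)*1000,w[2])
E
```

```text
side
-4 [ 63  63  69  91 116 144 157 165 169 167 167 168 162 152 137 117 103  93  92 100 110 122 138 152 162 167 165 165 165 169 178 188 197 201 201 202 200 199 200 201 200 199]
-2 [ 65  64  67  83 102 128 148 163 172 170 170 170 165 162 154 132 110  91  84  85  86  90 108 132 155 167 168 169 169 171 176 182 189 195 199 201 200 199 199 199 200 201]
0 [ 64  64  68  83 100 125 145 161 169 167 167 168 165 163 157 136 112  91  83  84  85  90 107 130 152 166 168 169 169 170 176 183 190 195 197 199 199 198 199 199 200 202]
2 [ 64  63  65  79  96 120 141 156 164 162 161 163 160 154 145 127 108  92  88  92  97 105 120 136 151 161 162 165 166 168 175 184 192 195 197 199 199 199 199 199 199 200]
4 [ 62  61  63  76  93 116 134 147 155 154 154 155 150 140 128 117 109 107 111 119 126 131 138 143 148 154 155 161 166 173 182 188 195 197 197 199 200 201 201 200 200 200]
top
-4 [79 83 81 81 84 86 85 85 84 84 85 85 86 87 85 82 72 58 47 42 43 46 53 61 68 74 77 81 83 83 83 83 77 65 51 38 29 31 40 50 60 65]
-2 [ 90  93  95  95  96  98  97  97  98  97  97  98 100  99  97  90  78  60  47  40  40  43  44  47  53  62  72  82  87  88  89  91  84  70  52  38  31  29  32  39  49  60]
0 [89 94 93 94 95 97 95 94 94 95 94 94 97 98 99 94 81 65 54 50 47 46 45 44 48 58 70 81 87 90 93 93 87 73 56 41 35 34 36 42 52 61]
2 [80 84 83 84 87 87 85 84 84 83 83 83 85 86 86 83 74 61 51 46 44 43 44 46 50 59 69 79 83 86 89 90 84 73 59 49 46 51 56 59 61 66]
4 [76 78 78 79 79 78 77 77 77 77 78 78 77 76 76 73 65 55 48 46 44 46 52 58 63 66 70 75 79 81 82 82 78 69 60 55 57 62 65 64 64 66]
leg pt tool [10.077   0.     97.6183] stand 1.5399549554577494 27.65939107831959 0.1451989992250151
leg pt tool [ 9.1461  0.     33.7216] stand 1.8812441533134396 26.933658894633478 0.20909750004645233
```

View pics/h.png

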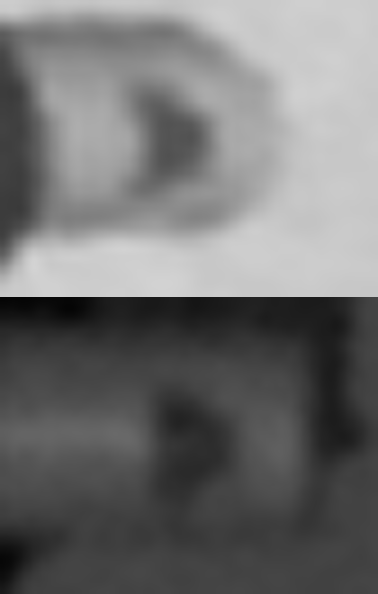

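Emit:
servo_tool:
  plan:
    - [0.0014, 0.0016, 0, 0.65, 0, 0, 0]
    - [0, 0, 0.01, 0, 0, 0, 0]
    - [0, 0, 0.012, 0, 0, 0, 0]
    - [0, 0, 0.008, 0, 0, 0, 0]
    - [0, 0, 0.004, 0, 0, 0, 0]
    - [0, 0, 0, 0, 0, 0, 0]
    - [0, 0, 0, 0, 0, 0, 0]

```text
t: 7.98
tool_pos: [0.5625, -0.1373, 0.2098]
tool_rot: [0.208, 0.978, -0.001, 0.005]
force: [1.2, 0.0, -1.3]
opening: 0.0123
```

```bash
cat > q.py <<'E'
from rig import *
from h import *
np.set_printoptions(precision=4,suppress=True)
s=np.array([.5414,-.1586]);y=np.radians(-24.02);ex=np.array([np.cos(y),np.sin(y)]);ey=np.array([-ex[1],ex[0]])
o=get_obs();z=R.from_quat(o["tool_rot"]).as_matrix()[:,2];p=np.array(o["tool_pos"])
f=o["force"]
print("t",round(o["t"],2),"TCP stand mm",((p[:2]-s)@ex*1e3).round(2),((p[:2]-s)@ey*1e3).round(2),(p[2]*1e3).round(2),"tilt",(z[:2]@ex).round(4),(z[:2]@ey).round(4),"F stand",(f[:2]@ex).round(1),(f[:2]@ey).round(1),f[2].round(1),"M",o["moment"])
E
python3 q.py
```

```text
t 7.97 TCP stand mm 10.6 28.08 209.81 tilt 0.0112 0.0002 F stand 1.1 0.5 -1.3 M [-0.0101  0.0168  0.0369]
```

```bash
python3 - <<'E'
exec(open("q.py").read())
for n in("side","top","side","top"):
    c=capture(n);X=cloud(c);L=np.stack([(X[...,:2]-s)@ex,(X[...,:2]-s)@ey,X[...,2]],-1).reshape(-1,3)*1e3
    P=L[(abs(L[:,0])<7)&(abs(L[:,1]-28)<8)]
    print(n,[(z,len(q),q[:,0].min().round(1),q[:,0].max().round(1),np.median(q[:,1]).round(1)) for z in range(116,200,8) for q in [P[abs(P[:,2]-z)<4]] if len(q)], "zmin",np.sort(P[P[:,2]>109][:,2])[:4])
    g=cv2.cvtColor(c["color"],cv2.COLOR_RGB2GRAY)
    if n=="side":
        for z in(118,124,130,136):
            uv=np.array([proj(c,np.r_[s+ex*x/1e3+ey*.028,z/1e3]) for x in range(-9,10)]).astype(np.float32)
            print(z,cv2.remap(g,uv[None,:,0].copy(),uv[None,:,1].copy(),cv2.INTER_LINEAR)[0])
E
python3 q.py
```

```text
t 7.97 TCP stand mm 10.6 28.08 209.81 tilt 0.0112 0.0002 F stand 1.1 0.5 -1.3 M [-0.0101  0.0168  0.0369]
side [(116, 9, np.float64(-1.5), np.float64(2.1), np.float64(24.8)), (124, 13, np.float64(-1.9), np.float64(3.5), np.float64(25.0)), (132, 17, np.float64(-2.6), np.float64(2.5), np.float64(25.4)), (140, 15, np.float64(-1.8), np.float64(3.4), np.float64(25.6)), (148, 14, np.float64(-2.2), np.float64(2.8), np.float64(25.1)), (156, 12, np.float64(-2.4), np.float64(3.7), np.float64(25.7)), (164, 19, np.float64(-2.2), np.float64(3.3), np.float64(24.8)), (172, 15, np.float64(-2.3), np.float64(3.4), np.float64(25.2)), (180, 16, np.float64(-1.9), np.float64(3.3), np.float64(24.9)), (188, 18, np.float64(-2.3), np.float64(6.6), np.float64(24.9)), (196, 21, np.float64(-1.7), np.float64(6.6), np.float64(24.7))] zmin [114.3192 115.5943 115.9767 117.7664]
118 [211 210 207 204 192 176 151 123  94  91  96 114 143 175 195 205 208 211
 213]
124 [210 210 210 209 207 195 176 126  97  87  94 108 142 174 204 208 210 211
 211]
130 [208 210 211 210 207 193 162 118 101  90  92 114 144 182 203 210 212 213
[... 1811 characters left out ...]
t64(-1.2), np.float64(-1.2), np.float64(29.5)), (124, 3, np.float64(-1.3), np.float64(-0.1), np.float64(28.0)), (132, 3, np.float64(-1.5), np.float64(0.7), np.float64(30.0)), (140, 4, np.float64(-1.6), np.float64(0.6), np.float64(29.5)), (148, 5, np.float64(-1.3), np.float64(1.0), np.float64(28.8)), (156, 4, np.float64(-1.6), np.float64(2.1), np.float64(29.1)), (164, 3, np.float64(-1.6), np.float64(0.3), np.float64(29.4)), (172, 3, np.float64(-1.6), np.float64(1.0), np.float64(29.5)), (180, 3, np.float64(-1.7), np.float64(0.7), np.float64(29.8))] zmin [109.1014 109.3694 110.0874 118.336 ]
t 8.18 TCP stand mm 10.54 28.12 209.88 tilt 0.0113 0.0002 F stand -1.0 0.3 -0.9 M [0.0204 0.0262 0.027 ]
```

Emit:
servo_tool:
  plan:
    - [0.0005, 0, 0.002, 0, 0, 0, 0]
    - [0, 0, 0.002, 0, 0, 0, 0]
    - [0, 0, 0, 0, 0, 0, 0]
    - [0, 0, 0, 0, 0, 0, 0]

```text
t: 8.68
tool_pos: [0.5619, -0.1369, 0.2055]
tool_rot: [0.208, 0.978, -0.001, 0.005]
force: [-0.3, 0.5, -0.4]
opening: 0.0122
```

Emit:
servo_tool:
  plan:
    - [0, 0, 0.001, 0, 0, 0, 0]
    - [0, 0, 0, 0, 0, 0, 0]
    - [0, 0, 0, 0, 0, 0, 0]

```text
t: 9.05
tool_pos: [0.5619, -0.137, 0.2045]
tool_rot: [0.208, 0.978, -0.001, 0.005]
force: [-0.2, -0.5, -0.9]
opening: 0.012
```

Emit:
servo_tool:
  plan:
    - [0, 0, 0.001, 0, 0, 0, 0]
    - [0, 0, 0, 0, 0, 0, 0]
    - [0, 0, 0, 0, 0, 0, 0]

```text
t: 9.43
tool_pos: [0.5619, -0.1369, 0.2035]
tool_rot: [0.208, 0.978, -0.001, 0.005]
force: [0.8, -0.3, -1.1]
opening: 0.012
```

Tip estimated at z≈106 with no force; continue 1 mm at a time.

Emit:
servo_tool:
  plan:
    - [0, 0, 0.001, 0, 0, 0, 0]
    - [0, 0, 0, 0, 0, 0, 0]

```text
t: 9.68
tool_pos: [0.5619, -0.1369, 0.2024]
tool_rot: [0.208, 0.978, -0.001, 0.005]
force: [-0.2, 0.2, -0.1]
opening: 0.0126
```

Emit:
servo_tool:
  plan:
    - [0, 0, 0.001, 0, 0, 0, 0]
    - [0, 0, 0, 0, 0, 0, 0]

```text
t: 9.93
tool_pos: [0.5619, -0.137, 0.2014]
tool_rot: [0.208, 0.978, -0.001, 0.005]
force: [0.2, 0.1, -0.5]
opening: 0.0122
```

Emit:
servo_tool:
  plan:
    - [0, 0, 0.001, 0, 0, 0, 0]
    - [0, 0, 0, 0, 0, 0, 0]

```text
t: 10.18
tool_pos: [0.5619, -0.137, 0.2005]
tool_rot: [0.208, 0.978, -0.001, 0.005]
force: [-0.6, 0.4, -0.8]
opening: 0.0122
```

Emit:
servo_tool:
  plan:
    - [0, 0, 0.001, 0, 0, 0, 0]
    - [0, 0, 0, 0, 0, 0, 0]

```text
t: 10.42
tool_pos: [0.5619, -0.137, 0.1995]
tool_rot: [0.208, 0.978, -0.001, 0.005]
force: [-0.5, -0.2, -0.6]
opening: 0.0119
```

Emit:
servo_tool:
  plan:
    - [0, 0, 0.001, 0, 0, 0, 0]
    - [0, 0, 0.001, 0, 0, 0, 0]
    - [0, 0, 0, 0, 0, 0, 0]

```text
t: 10.8
tool_pos: [0.5619, -0.137, 0.1974]
tool_rot: [0.208, 0.978, -0.001, 0.005]
force: [-0.7, -0.1, -0.7]
opening: 0.0123
```

Emit:
servo_tool:
  plan:
    - [0, 0, 0.001, 0, 0, 0, 0]
    - [0, 0, 0.001, 0, 0, 0, 0]
    - [0, 0, 0, 0, 0, 0, 0]

```text
t: 11.18
tool_pos: [0.5619, -0.137, 0.1954]
tool_rot: [0.208, 0.978, -0.001, 0.005]
force: [-0.0, -0.3, -0.3]
opening: 0.0122
```

```bash
python3 - <<'E'
exec(open("q.py").read())
c=capture("side");u,v=proj(c,np.r_[s+ey*.028,.13]).astype(int)
a=cv2.resize(np.ascontiguousarray(c["color"][v-40:v+40,u-40:u+40,::-1]),(560,560),interpolation=cv2.INTER_CUBIC);cv2.imwrite("pics/i.png",a)
E
```

```text
t 11.18 TCP stand mm 9.93 28.12 195.43 tilt 0.0105 0.0001 F stand 0.1 -0.3 -0.3 M [ 0.0166  0.0223 -0.0345]
```

View pics/i.png

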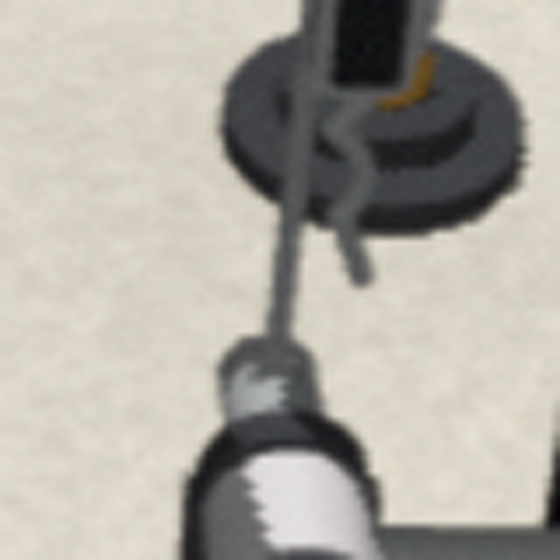

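Emit:
servo_tool:
  plan:
    - [0, 0, 0.002, 0, 0, 0, 0]
    - [0, 0, 0.002, 0, 0, 0, 0]
    - [0, 0, 0.002, 0, 0, 0, 0]
    - [0, 0, 0.002, 0, 0, 0, 0]
    - [0, 0, 0.002, 0, 0, 0, 0]
    - [0, 0, 0, 0, 0, 0, 0]

```text
t: 11.98
tool_pos: [0.562, -0.137, 0.1853]
tool_rot: [0.208, 0.978, -0.001, 0.005]
force: [0.2, -0.0, -0.7]
opening: 0.0118
```

Emit:
servo_tool:
  plan:
    - [0, 0, 0.002, 0, 0, 0, 0]
    - [0, 0, 0.002, 0, 0, 0, 0]
    - [0, 0, 0.002, 0, 0, 0, 0]
    - [0, 0, 0.002, 0, 0, 0, 0]
    - [0, 0, 0.002, 0, 0, 0, 0]
    - [0, 0, 0, 0, 0, 0, 0]

```text
t: 12.72
tool_pos: [0.5621, -0.137, 0.1753]
tool_rot: [0.208, 0.978, -0.001, 0.005]
force: [-0.0, -0.3, -1.3]
opening: 0.0123
```

Emit:
servo_tool:
  plan:
    - [0, 0, 0.002, 0, 0, 0, 0]
    - [0, 0, 0.002, 0, 0, 0, 0]
    - [0, 0, 0.002, 0, 0, 0, 0]
    - [0, 0, 0.002, 0, 0, 0, 0]
    - [0, 0, 0.002, 0, 0, 0, 0]
    - [0, 0, 0, 0, 0, 0, 0]

```text
t: 13.48
tool_pos: [0.5622, -0.1371, 0.1654]
tool_rot: [0.208, 0.978, -0.001, 0.005]
force: [-0.6, 0.0, 0.3]
opening: 0.0121
```

```bash
python3 q.py
```

```text
t 13.47 TCP stand mm 10.25 28.11 165.36 tilt 0.0104 0.0001 F stand -0.6 -0.2 0.3 M [-0.0905  0.0227 -0.0025]
```

Emit:
servo_tool:
  plan:
    - [0.0001, 0, 0.002, 0, 0, 0, 0]
    - [0.0001, 0, 0.002, 0, 0, 0, 0]
    - [0.0001, 0, 0.002, 0, 0, 0, 0]
    - [0.0001, 0, 0.002, 0, 0, 0, 0]
    - [0, 0, 0, 0, 0, 0, 0]

```text
t: 14.1
tool_pos: [0.5619, -0.137, 0.1573]
tool_rot: [0.208, 0.978, -0.001, 0.005]
force: [0.3, -0.4, -0.7]
opening: 0.0122
```

Emit:
servo_tool:
  plan:
    - [0, 0, 0.001, 0, 0, 0, 0]
    - [0, 0, 0.001, 0, 0, 0, 0]
    - [0, 0, 0.001, 0, 0, 0, 0]
    - [0, 0, 0, 0, 0, 0, 0]

```text
t: 14.6
tool_pos: [0.562, -0.137, 0.1545]
tool_rot: [0.208, 0.978, -0.001, 0.005]
force: [-0.3, -0.1, -0.9]
opening: 0.0118
```

Emit:
servo_tool:
  plan:
    - [0, 0, 0.001, 0, 0, 0, 0]
    - [0, 0, 0.001, 0, 0, 0, 0]
    - [0, 0, 0, 0, 0, 0, 0]

```text
t: 14.98
tool_pos: [0.562, -0.137, 0.1524]
tool_rot: [0.208, 0.978, -0.001, 0.005]
force: [-0.5, -0.0, -0.7]
opening: 0.0121
```

Emit:
servo_tool:
  plan:
    - [0, 0, 0.001, 0, 0, 0, 0]
    - [0, 0, 0.001, 0, 0, 0, 0]
    - [0, 0, 0, 0, 0, 0, 0]

```text
t: 15.35
tool_pos: [0.5621, -0.137, 0.1505]
tool_rot: [0.208, 0.978, -0.001, 0.005]
force: [-0.4, -0.2, -0.6]
opening: 0.0121
```

```bash
python3 q.py
```

```text
t 15.35 TCP stand mm 10.1 28.14 150.47 tilt 0.0107 0.0001 F stand -0.3 -0.3 -0.6 M [ 0.0286  0.0302 -0.0299]
```

Emit:
servo_tool:
  plan:
    - [0, 0, 0.001, 0, 0, 0, 0]
    - [0, 0, 0.001, 0, 0, 0, 0]
    - [0, 0, 0, 0, 0, 0, 0]

```text
t: 15.72
tool_pos: [0.5624, -0.1371, 0.1486]
tool_rot: [0.208, 0.978, -0.001, 0.006]
force: [1.2, -0.5, -0.2]
opening: 0.0118
```

Emit:
servo_tool:
  plan:
    - [0, 0, 0.001, 0, 0, 0, 0]
    - [0, 0, 0.001, 0, 0, 0, 0]
    - [0, 0, 0, 0, 0, 0, 0]

```text
t: 16.1
tool_pos: [0.5625, -0.1371, 0.1467]
tool_rot: [0.208, 0.978, -0.001, 0.006]
force: [2.0, -1.3, -0.3]
opening: 0.0123
```

Emit:
servo_tool:
  plan:
    - [0, 0, 0.001, 0, 0, 0, 0]
    - [0, 0, 0.001, 0, 0, 0, 0]
    - [0, 0, 0, 0, 0, 0, 0]

```text
t: 16.48
tool_pos: [0.5625, -0.1372, 0.1446]
tool_rot: [0.208, 0.978, -0.001, 0.006]
force: [2.8, -0.8, 1.0]
opening: 0.0123
```

Emit:
servo_tool:
  plan:
    - [0, 0, 0.001, 0, 0, 0, 0]
    - [0, 0, 0.001, 0, 0, 0, 0]
    - [0, 0, 0, 0, 0, 0, 0]

```text
t: 16.85
tool_pos: [0.5625, -0.1371, 0.1426]
tool_rot: [0.208, 0.978, -0.001, 0.006]
force: [4.7, -1.4, 1.2]
opening: 0.0122
```

```bash
python3 q.py
```

```text
t 16.85 TCP stand mm 10.54 28.19 142.57 tilt 0.0116 0.0002 F stand 4.9 0.6 1.2 M [-0.4778 -0.9568  0.0301]
```

Emit:
servo_tool:
  plan:
    - [0, 0, 0.001, 0, 0, 0, 0]
    - [0, 0, 0.001, 0, 0, 0, 0]
    - [0, 0, 0, 0, 0, 0, 0]

```text
t: 17.23
tool_pos: [0.5625, -0.1372, 0.1405]
tool_rot: [0.208, 0.978, -0.001, 0.006]
force: [5.3, -2.7, 1.2]
opening: 0.012
```

Emit:
servo_tool:
  plan:
    - [0, 0, 0.001, 0, 0, 0, 0]
    - [0, 0, 0.001, 0, 0, 0, 0]
    - [0, 0, 0, 0, 0, 0, 0]

```text
t: 17.6
tool_pos: [0.5624, -0.1371, 0.1382]
tool_rot: [0.208, 0.978, -0.001, 0.006]
force: [5.7, -2.5, -1.8]
opening: 0.0122
```

Emit:
servo_tool:
  plan:
    - [0, 0, 0.001, 0, 0, 0, 0]
    - [0, 0, 0.001, 0, 0, 0, 0]
    - [0, 0, 0, 0, 0, 0, 0]

```text
t: 17.98
tool_pos: [0.5624, -0.1372, 0.1362]
tool_rot: [0.208, 0.978, -0.001, 0.006]
force: [5.9, -3.2, -1.3]
opening: 0.0122
```

Emit:
servo_tool:
  plan:
    - [0, 0, 0.001, 0, 0, 0, 0]
    - [0, 0, 0.001, 0, 0, 0, 0]
    - [0, 0, 0, 0, 0, 0, 0]

```text
t: 18.35
tool_pos: [0.562, -0.137, 0.1338]
tool_rot: [0.208, 0.978, -0.001, 0.005]
force: [5.1, -2.4, -3.5]
opening: 0.0124
```

```bash
python3 q.py
```

```text
t 18.35 TCP stand mm 10.07 28.09 133.81 tilt 0.0103 0.0 F stand 5.6 -0.1 -3.5 M [-0.5296 -1.2644  0.0317]
```

Emit:
servo_tool:
  plan:
    - [0, 0, 0.001, 0, 0, 0, 0]
    - [0, 0, 0.001, 0, 0, 0, 0]
    - [0, 0, 0, 0, 0, 0, 0]

```text
t: 18.73
tool_pos: [0.5618, -0.137, 0.1317]
tool_rot: [0.208, 0.978, -0.001, 0.005]
force: [5.5, -2.3, -2.6]
opening: 0.0121
```

Emit:
servo_tool:
  plan:
    - [0, 0, 0.001, 0, 0, 0, 0]
    - [0, 0, 0.001, 0, 0, 0, 0]
    - [0, 0, 0, 0, 0, 0, 0]

```text
t: 19.1
tool_pos: [0.5614, -0.1369, 0.1297]
tool_rot: [0.208, 0.978, -0.001, 0.004]
force: [4.7, -1.4, -4.7]
opening: 0.012
```

Emit:
servo_tool:
  plan:
    - [0, 0, 0.001, 0, 0, 0, 0]
    - [0, 0, 0, 0, 0, 0, 0]

```text
t: 19.35
tool_pos: [0.5617, -0.1369, 0.1291]
tool_rot: [0.208, 0.978, -0.001, 0.005]
force: [2.8, -1.9, -4.0]
opening: 0.0121
```

Emit:
servo_tool:
  plan:
    - [0, 0, 0.001, 0, 0, 0, 0]
    - [0, 0, 0, 0, 0, 0, 0]

```text
t: 19.6
tool_pos: [0.5619, -0.137, 0.1284]
tool_rot: [0.208, 0.978, -0.001, 0.005]
force: [1.9, -1.5, -2.1]
opening: 0.0122
```

```bash
python3 q.py
```

```text
t 19.6 TCP stand mm 9.88 28.1 128.36 tilt 0.0098 0.0 F stand 2.3 -0.6 -2.1 M [-0.1321 -0.4801 -0.0368]
```

Emit:
servo_tool:
  plan:
    - [0, 0, 0.0007, 0, 0, 0, 0]
    - [0, 0, 0, 0, 0, 0, 0]
    - [0, 0, 0, 0, 0, 0, 0]

```text
t: 19.98
tool_pos: [0.5621, -0.137, 0.1278]
tool_rot: [0.208, 0.978, -0.001, 0.005]
force: [2.5, -1.1, -1.1]
opening: 0.0122
```

Emit:
servo_tool:
  plan:
    - [0, 0, 0.0007, 0, 0, 0, 0]
    - [0, 0, 0, 0, 0, 0, 0]
    - [0, 0, 0, 0, 0, 0, 0]

```text
t: 20.35
tool_pos: [0.5621, -0.137, 0.1271]
tool_rot: [0.208, 0.978, -0.001, 0.005]
force: [0.1, 0.0, -1.2]
opening: 0.0125
```

```bash
python3 - <<'E'
exec(open("q.py").read())
c=capture("side");u,v=proj(c,np.r_[s+ey*.028,.11]).astype(int)
a=cv2.resize(np.ascontiguousarray(c["color"][v-40:v+40,u-40:u+40,::-1]),(560,560),interpolation=cv2.INTER_CUBIC);cv2.imwrite("pics/j.png",a)
E
```

```text
t 20.35 TCP stand mm 10.12 28.13 127.08 tilt 0.0102 0.0001 F stand 0.1 0.1 -1.2 M [-0.055  -0.0659  0.0136]
```

View pics/j.png

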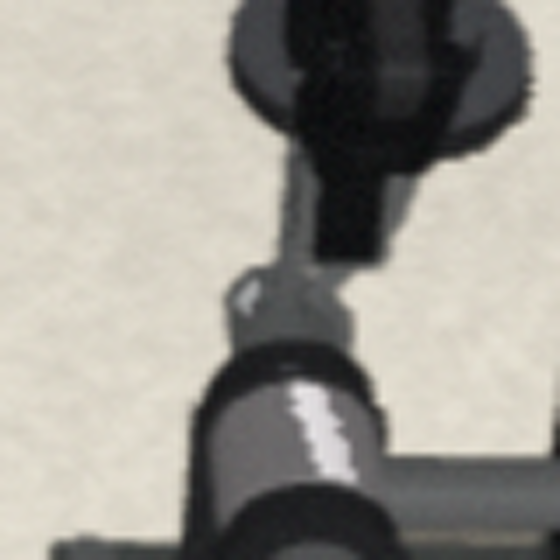

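Emit:
servo_tool:
  plan:
    - [0, 0, 0, 0, 0, 0, 0.2]
    - [0, 0, 0, 0, 0, 0, 0.3]
    - [0, 0, 0, 0, 0, 0, 0.45]
    - [0, 0, 0, 0, 0, 0, 0.45]
    - [0, 0, 0, 0, 0, 0, 0.45]

```text
t: 21.02
tool_pos: [0.5623, -0.1371, 0.1272]
tool_rot: [0.208, 0.978, -0.001, 0.005]
force: [-0.2, 0.2, -0.3]
opening: 0.0389
```

Emit:
servo_tool:
  plan:
    - [0, 0, -0.01, 0, 0, 0, 0.45]
    - [0, 0, -0.02, 0, 0, 0, 0.45]
    - [0, 0, -0.04, 0, 0, 0, 0.45]
    - [0, 0, -0.05, 0, 0, 0, 0.45]
    - [0, 0, -0.04, 0, 0, 0, 0.45]
    - [0.05, 0, -0.02, 0, 0, 0, 0.45]
    - [0.05, 0, 0, 0, 0, 0, 0.45]
    - [0.05, 0, 0, 0, 0, 0, 0.45]
    - [0, 0, 0, 0, 0, 0, 0.45]

```text
t: 22.15
tool_pos: [0.4207, -0.0742, 0.3061]
tool_rot: [0.208, 0.978, -0.001, 0.005]
force: [0.0, 0.2, -0.4]
opening: 0.0384
```

```bash
python3 - <<'E'
exec(open("q.py").read())
c=capture("side");X=cloud(c)
L=np.stack([(X[...,:2]-s)@ex,(X[...,:2]-s)@ey,X[...,2]],-1).reshape(-1,3)*1e3
P=L[(abs(L[:,0]-10)<25)&(abs(L[:,1]-28)<12)&(L[:,2]>112)&(L[:,2]<180)]
print("clip top",P[:,2].max(),[(z,q[:,0].min().round(1),q[:,0].max().round(1),np.median(q[:,1]).round(1)) for z in range(116,166,8) for q in [P[abs(P[:,2]-z)<4]] if len(q)])
u,v=proj(c,np.r_[s+ey*.028,.11]).astype(int)
a=np.ascontiguousarray(c["color"][v-40:v+40,u-40:u+40,::-1]);b=np.ascontiguousarray(c["color"][130:240,240:350,::-1])
t=capture("top");u,v=proj(t,np.r_[s+ey*.028,.11]).astype(int);e=np.ascontiguousarray(t["color"][v-30:v+30,u-30:u+30,::-1])
cv2.imwrite("pics/k.png",np.hstack([cv2.resize(i,(266,400),interpolation=cv2.INTER_CUBIC) if 0 else cv2.resize(i,(266,266),interpolation=cv2.INTER_CUBIC) for i in(a,b,e)]))
E
```

```text
t 22.15 TCP stand mm -144.6 27.95 306.06 tilt 0.0105 0.0002 F stand -0.0 0.2 -0.4 M [-0.0373 -0.066  -0.0744]
clip top 158.79169786003976 [(116, np.float64(-1.0), np.float64(21.2), np.float64(25.1)), (124, np.float64(-0.1), np.float64(25.6), np.float64(24.8)), (132, np.float64(-0.4), np.float64(28.1), np.float64(23.4)), (140, np.float64(-0.0), np.float64(29.8), np.float64(22.8)), (148, np.float64(0.0), np.float64(29.3), np.float64(22.3)), (156, np.float64(3.5), np.float64(26.4), np.float64(23.8))]
```

View pics/k.png

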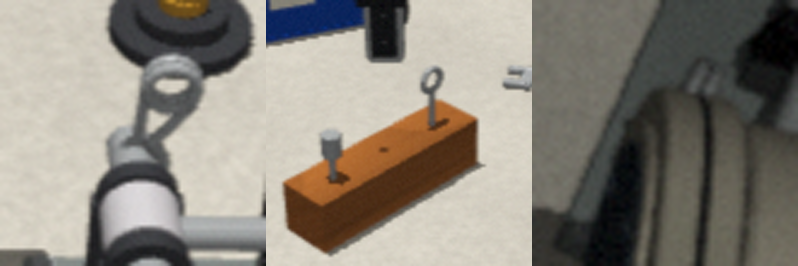

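```bash
python3 -c "
from rig import *
print(close_job())"
```

```text
the job is handed in; nothing more can be done
None
```

The cotter is in the clevis pin's cross hole with its bow snapped over the pin. I let go, backed the arm clear and handed the job in at about 22 s of the 64 s allowed.

- **Finding the hole:** The two cameras put it about 6 mm out from the reference point, at stand y ≈ 28 mm, though they disagreed by about 2 mm. I aimed between them, and the leg went in at the first try without meeting steel.
- **Snapping over:** In the readings after each step, the wrist felt at most about 7 N as the bow went over the pin. The sideways force then dropped to about 0. The interface gave no reading of the bow angle, so the snap is judged from these forces and the final height.
- **Last checks:** After release, the coil's top measured 158.8 mm above the table, against 160 mm when fully home; the difference is within the camera calibration. In the side view the cotter stands upright through the pin, leaning very slightly towards stand +x. The other two pins are still in the block and the flange was not touched. The arm blocked the top camera's last view, so that check rests on the side camera alone.

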